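Isolate and lock out the stringing machine

TASK

Lock out the racket-stringing machine for service: on the grey isolator box turn the red handle clockwise all the way to off, then swing the steel hasp fully out. Then take the red lockout saddle from its holder and, without dropping it, stand it upright astride the swung-out hasp, about midway along, in front of the yellow cheek with both feet flat on the box, so that the hasp cannot fold back; leave the shuttle tube, string reel and screwdriver where they are.

Things in the scene. Friction and masses are not known exactly. Their poses are not given: they have to be found in the camera images.
- isolator: Grey box fixed flat on the bench, 200 (x) x 300 (y) x 60 mm high; origin at the centre of its underside, z up. On its flat top: the red handle at (0, +80), the hasp hinge at (50, -5), and a fixed yellow cheek (see cheek).
- handle (a joint): Isolator handle angle, rad, vertical axis. 0 = off (end stop; blade along the box's x, its white-striped end to -x at the black mark); grows counter-clockwise seen from above; starts on, 1.3 to 1.55 (blade across, striped end at the red mark). Turn clockwise to switch off. Stays where left; takes 0.12 N m.
- handle_grip (a point): On the handle's axis, 33 mm above the box's top, in the red blade: 64 mm long, 16 mm thick, 11 to 46 mm above the box's top, over a black disc 72 mm across. Pinch the blade across its 16 mm. Own x runs along the blade, away from the striped end.
- hasp (a joint): Hasp angle, rad, vertical axis. 0 = stowed (bar along the box's -x), grows counter-clockwise seen from above to 1.57 = fully out (end stop; bar along the box's -y). Starts between 0 and 0.25. Stays where left; takes about 0.05 N m.
- hasp_hinge (a point): The hasp's hinge axis at the level of the box's top (fixed; x, y axes are the box's). Hinge boss 22 mm across, 17 mm high.
- hasp_knob (a point): Point in the yellow upright round knob at the free end of the hasp, 121 mm from the hinge axis and 30 mm above the box's top; knob 14 mm across, its top 42 mm above the box's top. Grip it at any yaw.
- hasp_seat (a point): Point at the level of the box's top under the hasp bar, 60 mm from the hinge axis, where the saddle's origin belongs once the hasp is out. Own x runs along the bar from hinge to knob. The steel bar is 12 mm wide and lies 8 to 16 mm above the box's top.
- cheek (a point): Centre of the inner face of the fixed yellow upright cheek on the box, at the box's top level; 66 mm long along the box's y, 6 mm thick, 66 mm high. It is 31 mm from the centre line of the swung-out hasp: room for the saddle, none for a finger at the saddle's end. So first stand the saddle on free bench and take it again by its 24 mm thick broad faces.
- holder: Dark steel holder fixed on the bench: base 70 (x) x 110 (y) x 6 mm, two upright walls along its y, 34 mm long, 5 mm thick, 28 mm apart, tops 59 mm above the bench. Origin: centre of its underside. The saddle stands between the walls, 2 mm free each side, ends 9 mm past the walls, so there it can be gripped only by its two ends, 52 mm apart.
- saddle: Loose red saddle, 0.1 kg, upside-down U: 24 mm thick (own x), 52 wide (own y), 50 high; two legs 14 mm wide, 30 mm long, 24 mm gap between; bridge 30 to 50 mm up. Origin: centre of its underside. Starts upright in the holder, own y along the holder's y. It stands by itself. Astride the hasp own x runs along the bar, either way round, a leg each side of the bar.
- tube: Standing white and blue shuttle tube, 70 mm across, 112 mm high; origin at the centre of its underside. Leave alone.
- reel: Yellow string reel lying flat, 100 mm across, 30 mm high; origin at the centre of its underside. Leave alone.
- driver: Red-handled screwdriver lying on the bench, 200 mm long along own x, 26 mm thick; origin under its middle. Leave alone.
Mind the look-alikes: they are no part of the job. There is more than one size of the saddle; the one meant has the size given above.

How it is judged:
By the outcome, as a careful person would: the job done as asked, in the order asked, and still so for the second after the job is handed in, with the robot touching nothing.
It also fails if it takes over 72 s, if anything falls off the work surface, if the arm or the gripper's body presses on something with over 40 N, if the wrist force passes 120 N, or if a joint passes its speed limit or range.

ROBOT

A 6-joint arm with a two-finger parallel gripper is mounted at the origin on the work surface. World frame = base frame: x ahead of the robot, y to its left, z up, the work surface at z = 0. Lengths are in mm, angles in rad, forces in N, time in s.
With the tool pointing down it reaches from about 350 to 875 mm from the base axis. Payload 15.5 kg.
Tool frame: the origin (TCP) lies between the finger pads; the fingertips stand 14 mm ahead of it and the grasp point (between the pads) lies 5 mm behind it (robot.nose_length is the distance from the TCP to the fingertips, in mm); x points along the fingers, y is the direction in which the jaws open and shut, and the axes are right-handed (so a half turn about x gives the same grasp; the last joint's range is limited). The gripper opens to 85 mm and grips with 20 to 120 N. Pads are 22 mm wide; open, the fingers measure 114 mm over their backs; the gripper's body (76 mm by 85 mm) begins 54 mm behind the grasp point. The pads swing forward as they close: fully open they stand 13 mm farther back than shut.
Start: joints at [1.23, 0.494, 1.345, -0, 1.302, -0.096], TCP at [152.078, 606.217, 245.277] pointing down, gripper open.
Joint ranges: [-2.91, 2.91], [-0.82, 2.16], [0.22, 2.67], [-1.22, 4.37], [0.12, 2.79], [-3.08, 3.08]. Speed limits (rad/s): [1.89, 1.89, 2.57, 3.01, 3.01, 3.01].

INTERFACE

Orientations are given as a 3x3 rotation matrix whose columns are the frame's x, y, z axes.
In Python, from bench import robot gives the robot as it stands.
- The arm moves only by the tool move_arm, never from a script. Its argument "rows" is a list of rows, each a list of 6 numbers: the shift along the tool's x, y, z in m, then the turn, a rotation vector about the tool's x, y, z in units of 6 degrees (1.0 is 6 degrees). In form: [[x, y, z, ax, ay, az], ...]. A call has 1 to 10 rows; each row is the pose to reach, as a shift and turn from the pose commanded when the call began, along the tool's axes at that moment; what a row does not reach only later rows make up. A row lasts 1/10 s, in which the tool goes at most 50 mm and 8.59 degrees, less where a joint would pass 70% of its speed; a pose out of reach is approached as far as the arm can. A call with a gripper value outside its range is refused whole. "grip" is the opening, from 0 (shut) to 1 (fully open), set as the call begins (left out, the last holds). The fingers move at their own pace and stop on an object; "newtons" is the grip in N (left out, the last holds). Time passes only in rows, so rows that repeat a pose let the fingers close. It gives the time, the measured TCP pose, the force and the opening at its end, in the units of the state.
- robot.state(): the state, without advancing time (a new reading comes with each control period).
- robot.capture(name): name is "side" or "top" or "wrist"; returns the picture (384x512x3 uint8, red, green, blue); there is no depth.
- robot.camera_model(name): a dict with "fx", "fy", "cx", "cy" (pixels), "dist" ([k1, k2, p1, p2, k3] as OpenCV has them; the pictures are not rectified), "R" (3x3) and "t" (3): a world point X has camera coordinates R X + t; the wrist camera has in their place "T_tool_cam" (4x4, takes a point from camera to tool coordinates, whose origin is the TCP and whose axes are the tool frame's). Camera axes: x right, y down, z forward; pixel columns grow to the right and rows downward; lengths in mm; the calibration is good to about 2 mm. A picture is of the moment at which its call begins: read the wrist's pose just before it. camera_model takes no time and is no camera call.
- robot.close_job(): hands the job in, once; it reports no verdict.
Trained networks look in the newest picture that a camera, given by its name, has taken for a name from the list of things; names that differ only in an ending like _2 or _b are one class to them, and where a whole thing is asked for, a point or a joint stands for the part that bears it (a point fixed in the world has none). Each returns a list of dicts, best first, with "conf" (0 to 1); they miss things now and then, are a little off and sometimes report something else, mostly with a low value. They report only what shows in the picture. A call takes as long as a camera call. They do not tell look-alikes from the thing itself.
- robot.find_in(camera, name): "centre" ([x, y, z] in mm, in the coordinates of the camera as it stood for that picture, good to about 4 mm: the middle of the surface that is visible of it).
- robot.outline_of(camera, name): "mask" (384x512 bool, what is visible of it).
- robot.tip_of(camera, name): "centre" ([x, y, z] in mm, in the coordinates of the camera as it stood for that picture, good to about 4 mm: a listed point, or the origin of a listed thing).
The state is a dict: "clock": time; "joint_positions": joint angles; "joint_vel": joint speeds; "effort": joint torques, N m; "position": TCP position; "tcp_rot": TCP orientation; "ft_force": force on the tool from outside, world axes, zero at the start; "wrist_torque": the same for the moment, N m; "grip_width": opening from 0.0 (shut) to 1.0 (fully open).
Only numpy, scipy, OpenCV 4.12 (cv2) and the standard library are available. Lean on these libraries where they do the work, as an engineer would, in place of code of your own. Each camera call takes 0.05 s, during which the arm holds its last target. There are 200 camera calls.

## Working session

There is one attempt and no reset: what is moved stays moved. The work goes in short steps, Python scripts to look and compute and a tool call to move; the robot and the scene stay as the last step left them, time stands still between calls to the robot, and variables do not carry over. Pictures are saved under pics/ and viewed, about 8 in all and at most 12, crops included, and the job is handed in when it is done.

Besides the shell and the picture viewer there is one more tool, called as name([rows], argument=value, ...), one row to a line, values as JSON. move_arm: Moves the arm, as the interface text tells. Its arguments: {"type":"object","properties":{"rows":{"type":"array"},"grip":{"type":"number"},"newtons":{"type":"number"}},"required":["rows"]}

```bash
ls; mkdir -p pics
cat > h.py <<'E'
import numpy as np, cv2
from bench import robot
def cap(n,f=None):
    s=robot.state(); im=robot.capture(n)
    if f: cv2.imwrite('pics/'+f,im[:,:,::-1])
    return im,s
def towld(n,p,s=None):
    m=robot.camera_model(n); p=np.array(p,float)
    if n=='wrist':
        T=np.array(m['T_tool_cam']); q=T[:3,:3]@p+T[:3,3]
        return np.array(s['tcp_rot'])@q+np.array(s['position'])
    return np.array(m['R']).T@(p-np.array(m['t']))
def ray(n,px,z,s=None):
    m=robot.camera_model(n); K=np.array([[m['fx'],0,m['cx']],[0,m['fy'],m['cy']],[0,0,1]])
    u=cv2.undistortPoints(np.array([[px]],float),K,np.array(m['dist'],float))[0,0]
    o=towld(n,[0,0,0],s); d=towld(n,[u[0],u[1],1],s)-o
    return o+d*(z-o[2])/d[2]
def proj(n,X,s=None):
    m=robot.camera_model(n); K=np.array([[m['fx'],0,m['cx']],[0,m['fy'],m['cy']],[0,0,1]])
    X=np.atleast_2d(np.array(X,float))
    if n=='wrist':
        T=np.array(m['T_tool_cam']); q=(X-np.array(s['position']))@np.array(s['tcp_rot']); c=(q-T[:3,3])@T[:3,:3]
    else: c=X@np.array(m['R']).T+np.array(m['t'])
    return cv2.projectPoints(c,np.zeros(3),np.zeros(3),K,np.array(m['dist'],float))[0][:,0]
E
python3 - <<'E'
from h import *
np.set_printoptions(precision=1,suppress=True)
i1,s=cap('top','top0.png'); i2,s=cap('side','side0.png')
print(s['tcp_rot'],s['clock'])
for n in ['isolator','handle_grip','hasp_hinge','hasp_knob','hasp_seat','cheek','holder','saddle','tube','reel','driver']:
    for c in ['top','side']:
        print(n,c,[(round(r['conf'],2),towld(c,r['centre'])) for r in robot.tip_of(c,n)[:3]])
cv2.imwrite('pics/both.png',np.vstack([i1,i2])[:,:,::-1])
print(robot.state()['clock'])
E
```

```text
pics
[[-0.   0.2  1. ]
 [-0.   1.  -0.2]
 [-1.  -0.  -0. ]] 0.05
isolator top [(0.86, array([561.3,  91.7,  -0.3]))]
isolator side [(0.91, array([560.9,  91.5,   1.2]))]
handle_grip top [(0.84, array([564.5, 172.3,  98. ]))]
handle_grip side [(0.66, array([563.8, 172.8,  92.7]))]
hasp_hinge top [(0.76, array([610. ,  81.7,  60.9]))]
hasp_hinge side [(0.73, array([607.7,  83.8,  57.4]))]
hasp_knob top [(0.57, array([498.6,  63.1,  90.5]))]
hasp_knob side [(0.47, array([491.4,  60.9,  91. ]))]
hasp_seat top [(0.5, array([556.8,  68.4,  60.3])), (0.34, array([563.8,  91.1,   1.2]))]
hasp_seat side [(0.67, array([551.9,  74.7,  60.3]))]
cheek top [(0.71, array([640.8,  26. ,  65.4]))]
cheek side [(0.51, array([ 452.4, -316.5,    8.7]))]
holder top [(0.71, array([ 451.4, -315.1,    2.7]))]
holder side [(0.93, array([ 451.8, -314.2,    0.5]))]
saddle top [(0.46, array([ 454.1, -316.7,    7.1])), (0.44, array([ 567.8, -320.9,   -0. ])), (0.39, array([ 459.5, -191.3,    0.7]))]
saddle side [(0.87, array([ 452.9, -316.7,    9.3])), (0.56, array([ 563.5, -327.7,    4.6])), (0.47, array([ 455. , -191.9,   -0.4]))]
tube top [(0.62, array([498.1, 428.2,   3. ]))]
tube side [(0.71, array([498.1, 426. ,   0.7]))]
reel top [(0.67, array([ 709.9, -372.2,    3.3]))]
reel side [(0.82, array([ 708.3, -374.4,    0.1]))]
driver top [(0.57, array([695.4, 374.9,   0.5])), (0.26, array([553.1,  69.3,  60.8]))]
driver side [(0.64, array([692.6, 376. ,  -1.4]))]
1.2
```

View pics/top0.png

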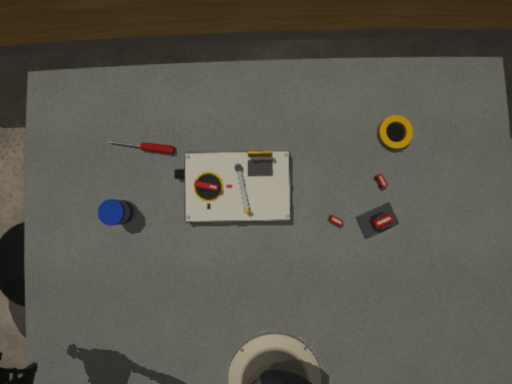

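View pics/side0.png

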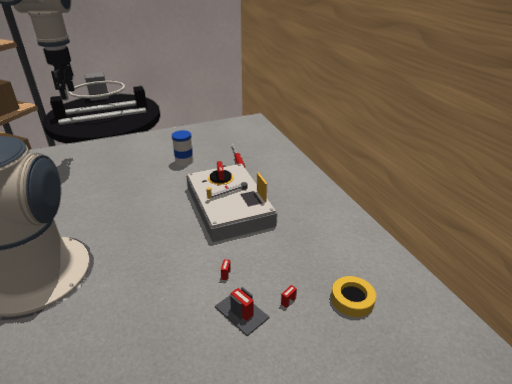

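```bash
cat >> h.py <<'E'
from scipy.spatial.transform import Rotation as Ro
def toolR(a):  # tool down, jaw axis y at world angle a (rad from +x)
    x=np.array([0,0,-1.]); y=np.array([np.cos(a),np.sin(a),0]); return np.column_stack([x,y,np.cross(x,y)])
def row(p,a,s=None):
    s=s or robot.state(); R=np.array(s['tcp_rot']); T=toolR(a)
    if T[:,1]@R[:,1]<0: T=toolR(a+np.pi)
    d=R.T@(np.array(p)-np.array(s['position'])); w=Ro.from_matrix(R.T@T).as_rotvec()
    print('row',np.round(d/1000,4),np.round(np.degrees(w)/6,3),'J6',round(s['joint_positions'][5],2),'rows>=',max(np.linalg.norm(d)/50,np.degrees(np.linalg.norm(w))/8.59).round(1))
def fit(B,W):
    B=np.array(B,float)[:,:2];W=np.array(W,float)[:,:2];b=B-B.mean(0);w=W-W.mean(0)
    a=np.arctan2((b[:,0]*w[:,1]-b[:,1]*w[:,0]).sum(),(b*w).sum()); R=np.array([[np.cos(a),-np.sin(a)],[np.sin(a),np.cos(a)]])
    return a,W.mean(0)-R@B.mean(0),np.linalg.norm(w-b@R.T,axis=1)
E
python3 - <<'E'
from h import *
np.set_printoptions(precision=3,suppress=True)
B=[(0,0),(0,0),(0,80),(0,80),(50,-5),(50,-5),(81,-65)]
W=[(561.3,91.7),(560.9,91.5),(564.5,172.3),(563.8,172.8),(610,81.7),(607.7,83.8),(640.8,26)]
print(fit(B,W)); print(robot.camera_model('wrist')); s=robot.state();print(s['position'],s['grip_width'])
a=fit(B,W)[0]; row([545,150,250],a+1.45+np.pi/2); row([545,150,250],a+np.pi/2)
E
```

```text
(np.float64(-0.03752556627147018), array([560.705,  91.664]), array([0.596, 0.255, 1.053, 1.196, 3.129, 2.954, 2.82 ]))
{'fx': 279.0308457440251, 'fy': 279.0308457440251, 'cx': 254.16550512627765, 'cy': 192.90539690197096, 'dist': array([-0.063,  0.   ,  0.   ,  0.   ,  0.   ]), 'T_tool_cam': array([[  -0.001,   -0.274,    0.962, -127.991],
       [   1.   ,    0.   ,    0.001,    0.986],
       [  -0.001,    0.962,    0.274,  -69.507],
       [   0.   ,    0.   ,    0.   ,    1.   ]])}
[152.077 606.225 245.274] 0.997176085141992
row [-0.005 -0.347  0.492] [14.165 -0.     0.   ] J6 -0.1 rows>= 12.0
row [-0.005 -0.347  0.492] [-1.989 -0.    -0.   ] J6 -0.1 rows>= 12.0
```

move_arm([
  [-0.01, -0.36, 0.5, -15.8, 0, 0],
  [-0.01, -0.36, 0.5, -15.8, 0, 0],
  [-0.01, -0.36, 0.5, -15.8, 0, 0],
  [-0.01, -0.36, 0.5, -15.8, 0, 0],
  [-0.01, -0.36, 0.5, -15.8, 0, 0],
  [-0.01, -0.36, 0.5, -15.8, 0, 0],
  [-0.01, -0.36, 0.5, -15.8, 0, 0],
  [-0.01, -0.36, 0.5, -15.8, 0, 0],
  [-0.01, -0.36, 0.5, -15.8, 0, 0],
  [-0.01, -0.36, 0.5, -15.8, 0, 0],
], grip=1)

```text
clock: 2.2
position: [437.7, 269.9, 252.7]
tcp_rot: [[0.0, -0.88, 0.474], [0.0, 0.474, 0.88], [-1.0, -0.0, 0.0]]
ft_force: [0.7, 0.8, 0.1]
grip_width: 1.002
```

Run:
```python
from h import *
s=robot.state();print(s['position'],s['joint_vel']); row([550,130,255],-0.037+1.45+np.pi/2)
```

```text
[437.66487622 269.89633081 252.67082267] [-8.22625663e-01  6.21751169e-02 -1.22089871e-01  1.66076938e-03
  5.50805600e-02 -2.09298527e+00]
row [-0.0023 -0.1652 -0.0699] [-3.211e+00  3.000e-03  3.000e-03] J6 -2.21 rows>= 3.6
```

move_arm([
  [0, -0.165, -0.07, -2.8, 0, 0],
  [0, -0.165, -0.07, -2.8, 0, 0],
  [0, -0.165, -0.07, -2.8, 0, 0],
  [0, -0.165, -0.07, -2.8, 0, 0],
  [0, -0.165, -0.07, -2.8, 0, 0],
])

```text
clock: 2.7
position: [551.0, 127.1, 252.4]
tcp_rot: [[0.002, -0.978, 0.208], [-0.001, 0.208, 0.978], [-1.0, -0.002, -0.0]]
ft_force: [0.7, 0.9, 0.9]
grip_width: 1.0
```

Run:
```python
from h import *
np.set_printoptions(precision=1,suppress=True)
i,s=cap('wrist','w1.png'); print(s['position'],s['joint_positions'])
for n in ['isolator','handle_grip','hasp_hinge','hasp_knob','hasp_seat','cheek']:
    print(n,[(round(r['conf'],2),towld('wrist',r['centre'],s)) for r in robot.tip_of('wrist',n)[:2]])
c,o=np.cos(-.0375),np.sin(-.0375)
P=lambda x,y,z:[560.7+c*x-o*y,91.7+o*x+c*y,z]
for q in [(0,80,106),(50,-5,77),(-100,150,60),(100,150,60),(-100,-150,60),(100,-150,60)]: print(q,proj('wrist',P(*q),s))
```

```text
[551.  127.1 252.4] [ 0.1  0.4  1.5 -0.   1.3 -2.8]
isolator [(0.75, array([562.3,  92.8,  -0.2]))]
handle_grip [(0.64, array([564.4, 172.8,  96.5]))]
hasp_hinge [(0.9, array([612.1,  82.7,  61.7]))]
hasp_knob [(0.56, array([497. ,  62.1,  89.6]))]
hasp_seat [(0.69, array([553. ,  73.9,  55.6])), (0.16, array([563.3, 172.1,  95.4]))]
cheek [(0.6, array([638.4,  23.6,  55.8])), (0.32, array([497.9,  59.2,  92. ]))]
(0, 80, 106) [[251.5 225.8]]
(50, -5, 77) [[193.  151.2]]
(-100, 150, 60) [[338.4 249.2]]
(100, 150, 60) [[186.2 272.6]]
(-100, -150, 60) [[309.6 -15.4]]
(100, -150, 60) [[120.8  22.9]]
```

View pics/w1.png

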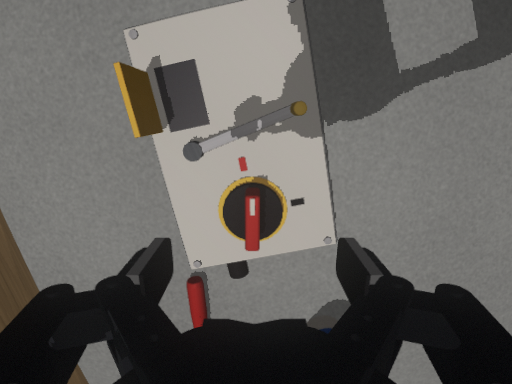

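move_arm([
  [0.03, -0.003, 0.047, 0, 0, 0],
  [0.08, -0.003, 0.047, 0, 0, 0],
  [0.12, -0.003, 0.047, 0, 0, 0],
  [0.15, -0.003, 0.047, 0, 0, 0],
  [0.16, -0.003, 0.047, 0, 0, 0],
  [0.16, -0.003, 0.047, 0, 0, 0],
])

```text
clock: 3.65
position: [559.9, 176.6, 91.8]
tcp_rot: [[-0.002, -0.979, 0.204], [-0.0, 0.204, 0.979], [-1.0, 0.002, -0.001]]
ft_force: [-0.6, 1.0, -0.1]
grip_width: 1.005
```

move_arm([
  [0, 0, 0, 0, 0, 0],
  [0, 0, 0, 0, 0, 0],
  [0, 0, 0, 0, 0, 0],
  [0, 0, 0, 0, 0, 0],
  [0, 0, 0, 0, 0, 0],
  [0, 0, 0, 0, 0, 0],
  [0, 0, 0, 0, 0, 0],
  [0, 0, 0, 0, 0, 0],
], grip=0, newtons=40)

```text
clock: 4.45
position: [563.7, 176.1, 93.7]
tcp_rot: [[0.006, -0.979, 0.205], [0.0, 0.205, 0.979], [-1.0, -0.006, 0.002]]
ft_force: [13.1, -5.1, 3.1]
grip_width: 0.181
```

move_arm([
  [0, -0.004, -0.004, 0, 0, 0],
  [0, -0.004, -0.004, 1.0, 0, 0],
  [0, -0.004, -0.004, 2.2, 0, 0],
  [0, -0.004, -0.004, 3.4, 0, 0],
  [0, -0.004, -0.004, 4.6, 0, 0],
  [0, -0.004, -0.004, 5.8, 0, 0],
  [0, -0.004, -0.004, 7.0, 0, 0],
  [0, -0.004, -0.004, 7.0, 0, 0],
])

```text
clock: 5.25
position: [567.6, 172.7, 93.8]
tcp_rot: [[0.008, -0.586, 0.81], [0.002, 0.81, 0.586], [-1.0, -0.003, 0.008]]
ft_force: [16.8, 8.8, -3.1]
grip_width: 0.176
```

move_arm([
  [0, -0.001, 0.004, 0.6, 0, 0],
  [0, -0.001, 0.004, 1.8, 0, 0],
  [0, -0.001, 0.004, 3.0, 0, 0],
  [0, -0.001, 0.004, 4.2, 0, 0],
  [0, -0.001, 0.004, 5.4, 0, 0],
  [0, -0.001, 0.004, 6.3, 0, 0],
  [0, -0.001, 0.004, 6.9, 0, 0],
  [0, -0.001, 0.004, 6.9, 0, 0],
])

```text
clock: 6.05
position: [569.4, 169.7, 93.7]
tcp_rot: [[0.004, 0.091, 0.996], [-0.005, 0.996, -0.091], [-1.0, -0.005, 0.004]]
ft_force: [6.6, -34.7, 12.3]
grip_width: 0.182
```

Run:
```python
from h import *
s=robot.state(); R=np.array(s['tcp_rot']); print(np.arctan2(R[1,1],R[0,1]),s['wrist_torque'],s['ft_force'],s['joint_positions'],s['position'])
```

```text
1.4795599461741955 [-5.82726923 -1.04308569  2.00206207] [  6.64624115 -34.71299698  12.26429579] [ 0.19220561  0.63058238  1.57801397 -0.00689585  0.93037856 -1.28325039] [569.42054653 169.72198803  93.72717128]
```

move_arm([
  [0, 0, 0, -0.5, 0, 0],
  [0, 0, 0, -0.5, 0, 0],
  [0, 0, 0, -0.5, 0, 0],
  [0, 0, 0, -0.5, 0, 0],
  [-0.03, 0, 0, -0.5, 0, 0],
  [-0.08, 0, 0, -0.5, 0, 0],
  [-0.12, -0.04, -0.02, -0.5, 0, 0],
  [-0.145, -0.08, -0.04, -0.5, 0, 0],
  [-0.145, -0.1, -0.045, -0.5, 0, 0],
  [-0.145, -0.1, -0.045, -0.5, 0, 0],
], grip=1)

```text
clock: 7.05
position: [512.6, 75.4, 238.9]
tcp_rot: [[0.001, 0.041, 0.999], [-0.001, 0.999, -0.041], [-1.0, -0.0, 0.002]]
ft_force: [0.5, -0.1, -0.0]
grip_width: 1.001
```

Run:
```python
from h import *
np.set_printoptions(precision=1,suppress=True)
i,s=cap('wrist','w2.png'); print(s['position'],s['joint_positions'])
for n in ['isolator','handle_grip','hasp_hinge','hasp_knob','hasp_seat','cheek']:
    print(n,[(round(r['conf'],2),towld('wrist',r['centre'],s)) for r in robot.tip_of('wrist',n)[:2]])
```

```text
[512.6  75.4 238.9] [ 0.   0.4  1.6 -0.   1.2 -1.5]
isolator [(0.67, array([563.3,  92.5,   0.1]))]
handle_grip [(0.78, array([563.5, 172.4,  97. ]))]
hasp_hinge [(0.82, array([616.3,  83.5,  63.4]))]
hasp_knob [(0.76, array([494.4,  62.2,  90.3]))]
hasp_seat [(0.94, array([548.6,  76.2,  56.6]))]
cheek [(0.73, array([639.5,  26.2,  58.9]))]
```

View pics/w2.png

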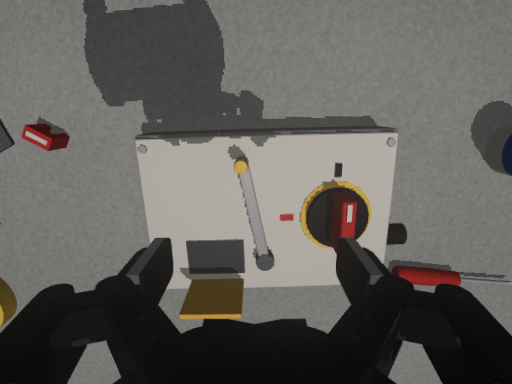

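Run:
```python
import cv2
i=cv2.imread('pics/w2.png')[120:280,220:420]; cv2.imwrite('pics/w2c.png',cv2.resize(i,None,fx=3.7,fy=3.7,interpolation=cv2.INTER_CUBIC))
```

```text
(no output)
```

View pics/w2c.png

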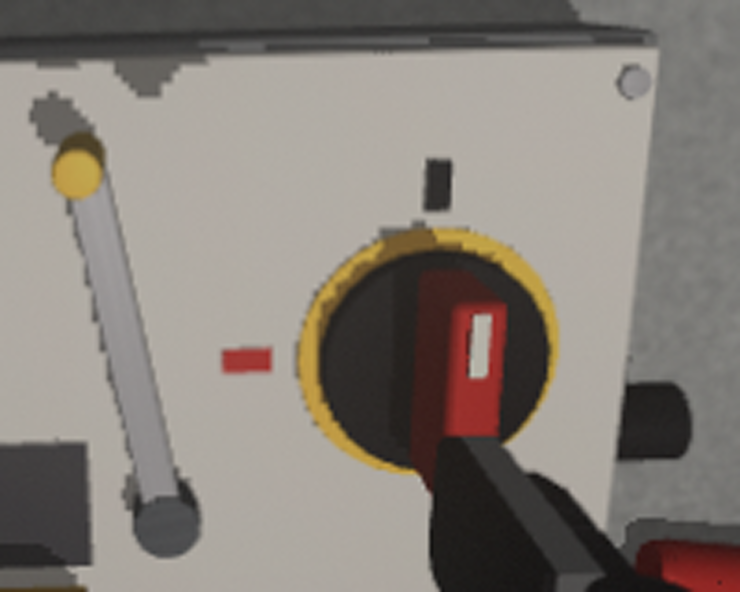

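Run:
```python
from h import *
np.set_printoptions(precision=3,suppress=True)
s=robot.state(); k=3.7
f=lambda u,v,z:ray('wrist',(220+u/k-.4,120+v/k-.4),z,s)[:2]
def an(p,q,z): A,B=f(*p,z),f(*q,z); d=B-A; print(A,B,np.arctan2(d[1],d[0]))
an((455,305),(447,435),106); an((506,303),(498,437),106)
an((655,48),(610,590),60); an((0,63),(650,45),60); an((78,172),(166,530),80)
print(f(480,303,106),'knob',f(76,173,102),'hinge',f(166,527,77),'mark',f(438,185,60), 'redmark',f(247,360,60))
row([496,62,82],1.3)
```

```text
[530.94 165.78] [568.574 165.583] -0.005240779572320892
[530.917 179.49 ] [569.827 179.907] 0.010713484114915081
[468.835 237.066] [651.956 240.958] 0.021252715443543634
[467.035  44.117] [467.926 235.462] 1.5661399484918521
[496.442  66.337] [609.721  87.937] 0.18841642484700658
[530.643 172.474] knob [492.685  67.002] hinge [610.398  88.029] mark [507.932 173.619] redmark [561.982 115.483]
row [ 0.155 -0.017 -0.017] [ 2.226 -0.007  0.   ] J6 -1.5 rows>= 3.1
```

move_arm([
  [0.03, -0.012, -0.018, 1.1, 0, 0],
  [0.08, -0.012, -0.018, 2.2, 0, 0],
  [0.12, -0.012, -0.018, 2.2, 0, 0],
  [0.146, -0.012, -0.018, 2.2, 0, 0],
  [0.146, -0.012, -0.018, 2.2, 0, 0],
])

```text
clock: 7.9
position: [493.4, 66.7, 88.5]
tcp_rot: [[-0.006, 0.265, 0.964], [-0.0, 0.964, -0.265], [-1.0, -0.002, -0.006]]
ft_force: [-0.2, 0.3, 1.5]
grip_width: 0.999
```

move_arm([
  [0, 0, 0, 0, 0, 0],
  [0, 0, 0, 0, 0, 0],
  [0, 0, 0, 0, 0, 0],
  [0, 0, 0, 0, 0, 0],
  [0, 0, 0, 0, 0, 0],
  [0, 0, 0, 0, 0, 0],
  [0, 0, 0, 0, 0, 0],
  [0, 0, 0, 0, 0, 0],
], grip=0, newtons=30)

```text
clock: 8.7
position: [495.4, 66.3, 92.0]
tcp_rot: [[0.001, 0.266, 0.964], [0.0, 0.964, -0.266], [-1.0, 0.0, 0.001]]
ft_force: [-1.0, -0.1, 8.7]
grip_width: 0.146
```

Run:
```python
from h import *
np.set_printoptions(precision=4,suppress=True)
s=robot.state(); R=np.array(s['tcp_rot']); p=np.array(s['position']); print(p,s['ft_force'],s['grip_width'],np.arctan2(R[1,1],R[0,1]))
H=np.array([611,85]); r=p[:2]-H; print('radius',np.hypot(*r)); t0=np.arctan2(r[1],r[0])%(2*np.pi); t1=1.5*np.pi-0.005
print('swing',t1-t0)
for f in np.linspace(0,1,13)[1:]:
    t=t0+(t1-t0)*f; q=H+121*np.array([np.cos(t),np.sin(t)]); d=R.T@np.array([*(q-p[:2]),0]); print(round(f,2),d/1000,-np.degrees(t-t0)/6)
```

```text
[495.4171  66.2812  91.9991] [-1.0336 -0.1133  8.7075] 0.14646419297505886 1.3018003796680448
radius 117.08880935587867
swing 1.4052389704835484
0.08 [-0.     -0.0141  0.0031] -1.1182536418891122
0.17 [ 0.     -0.0258  0.0111] -2.236507283778229
0.25 [ 0.     -0.0364  0.0205] -3.354760925667341
0.33 [ 0.     -0.0459  0.031 ] -4.473014567556453
0.42 [ 0.     -0.054   0.0426] -5.591268209445566
0.5 [ 0.     -0.0608  0.0551] -6.709521851334682
0.58 [ 0.     -0.066   0.0682] -7.827775493223791
0.67 [ 0.     -0.0697  0.0819] -8.946029135112907
0.75 [ 0.0001 -0.0718  0.0959] -10.064282777002024
0.83 [ 0.0001 -0.0722  0.1101] -11.18253641889114
0.92 [ 0.0001 -0.0709  0.1242] -12.30079006078025
1.0 [ 0.0001 -0.068   0.138 ] -13.419043702669365
```

move_arm([
  [0, -0.013, 0.004, -1.1, 0, 0],
  [0, -0.025, 0.012, -2.2, 0, 0],
  [0, -0.036, 0.021, -3.3, 0, 0],
  [0, -0.045, 0.032, -4.4, 0, 0],
  [0, -0.053, 0.043, -5.6, 0, 0],
  [0, -0.06, 0.056, -6.7, 0, 0],
  [0, -0.065, 0.069, -7.8, 0, 0],
  [0, -0.069, 0.083, -8.9, 0, 0],
])

```text
clock: 9.5
position: [558.6, -21.7, 92.1]
tcp_rot: [[0.003, -0.619, 0.785], [0.001, 0.785, 0.619], [-1.0, -0.001, 0.003]]
ft_force: [8.5, 21.1, 1.3]
grip_width: 0.151
```

Run:
```python
from h import *
np.set_printoptions(precision=4,suppress=True)
s=robot.state(); R=np.array(s['tcp_rot']); p=np.array(s['position']); print(p,s['ft_force'],s['grip_width'],np.arctan2(R[1,1],R[0,1]),s['joint_positions'][5])
H=np.array([611,85]); r=p[:2]-H; print('radius',np.hypot(*r)); t0=np.arctan2(r[1],r[0])%(2*np.pi); t1=1.5*np.pi-0.005
for t in np.linspace(t0,t1+.04,6)[1:]:
    q=H+121*np.array([np.cos(t),np.sin(t)]); d=R.T@np.array([*(q-p[:2]),0]); print(d/1000,-np.degrees(t-t0)/6)
```

```text
[558.5863 -21.7415  92.0741] [ 8.4635 21.0624  1.3246] 0.15074001485110008 2.238101575342912 -2.386354111076432
radius 118.91571314878769
[ 0.     -0.0114  0.0038] -0.938598359784036
[ 0.     -0.0212  0.0104] -1.877196719568072
[ 0.0001 -0.0304  0.018 ] -2.815795079352108
[ 0.0001 -0.0387  0.0265] -3.754393439136144
[ 0.0001 -0.0462  0.0357] -4.69299179892018
```

move_arm([
  [0, -0.009, 0.006, -0.9, 0, 0],
  [0, -0.018, 0.012, -1.9, 0, 0],
  [0, -0.027, 0.02, -2.8, 0, 0],
  [0, -0.035, 0.028, -3.7, 0, 0],
  [0, -0.043, 0.037, -4.6, 0, 0],
  [0, -0.045, 0.041, -4.6, 0, 0],
  [0, -0.045, 0.041, -4.6, 0, 0],
])

```text
clock: 10.2
position: [612.8, -32.9, 91.1]
tcp_rot: [[-0.009, -0.911, 0.413], [-0.0, 0.413, 0.911], [-1.0, 0.008, -0.004]]
ft_force: [-25.7, -7.1, 19.8]
grip_width: 0.147
```

Run:
```python
from h import *
np.set_printoptions(precision=4,suppress=True)
s=robot.state(); R=np.array(s['tcp_rot']); p=np.array(s['position']); print(p,s['ft_force'],s['grip_width'],np.arctan2(R[1,1],R[0,1]),s['joint_positions'][5])
```

```text
[612.8217 -32.946   91.137 ] [-25.711   -7.0861  19.8157] 0.14668105275768534 2.7158938733068068 -2.864906230031745
```

move_arm([
  [0, 0.003, -0.001, 0, 0, 0],
  [0, 0.003, -0.001, 0, 0, 0],
])

```text
clock: 10.4
position: [612.4, -32.9, 91.5]
tcp_rot: [[-0.002, -0.911, 0.413], [-0.001, 0.413, 0.911], [-1.0, 0.002, -0.002]]
ft_force: [-7.6, -7.7, 6.0]
grip_width: 0.15
```

move_arm([
  [0, 0, 0, 0, 0, 0],
  [0, 0, 0, 0, 0, 0],
  [0, 0, 0, 0, 0, 0],
  [0, 0, 0, 0, 0, 0],
  [-0.03, 0, 0, 0, 0, 0],
  [-0.08, 0, 0, 0, 0, 0],
  [-0.12, 0, 0, 0, 0, 0],
  [-0.15, 0, 0, 0, 0, 0],
  [-0.15, 0, 0, 0, 0, 0],
], grip=1)

```text
clock: 11.3
position: [615.7, -32.3, 246.0]
tcp_rot: [[0.007, -0.911, 0.413], [-0.001, 0.413, 0.911], [-1.0, -0.007, 0.002]]
ft_force: [0.3, 0.2, -0.3]
grip_width: 1.0
```

Run:
```python
from h import *
np.set_printoptions(precision=1,suppress=True)
i,s=cap('wrist','w3.png'); print(s['position'],s['joint_positions'])
for n in ['isolator','handle_grip','hasp_hinge','hasp_knob','hasp_seat','cheek']:
    print(n,[(round(r['conf'],2),towld('wrist',r['centre'],s)) for r in robot.tip_of('wrist',n)[:2]])
```

```text
[615.7 -32.3 246. ] [-0.1  0.5  1.4  0.   1.3 -2.9]
isolator [(0.58, array([563.4,  94.7,  -2.7]))]
handle_grip []
hasp_hinge [(0.92, array([613.3,  83.9,  62.1])), (0.43, array([608.3,  24.3,  59.5]))]
hasp_knob [(0.67, array([612.6, -41.1,  89. ]))]
hasp_seat [(0.58, array([609.4,  28.1,  60.2]))]
cheek [(0.74, array([635.7,  25.1,  56.3])), (0.33, array([497.9, 427. ,  -0.7]))]
```

View pics/w3.png

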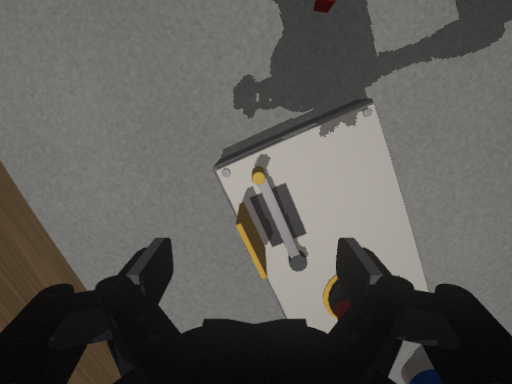

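Run:
```python
from h import *
np.set_printoptions(precision=1,suppress=True)
s=robot.state()
k=ray('wrist',(258,178),102,s);h=ray('wrist',(297.5,262),77,s); print(k,h,np.linalg.norm((k-h)[:2]),np.degrees(np.arctan2(*(k-h)[[1,0]])))
print(ray('wrist',(239,226),126,s),ray('wrist',(263.5,277),126,s),'front edge',ray('wrist',(216,168),60,s),ray('wrist',(372,104),60,s))
row([430,-325,260],1.99)
```

```text
[606.4 -37.2 102. ] [607.4  79.8  77. ] 116.94717497027524 -90.50961749717194
[639.5  -7.7 126. ] [640.7  52.  126. ] front edge [647.9 -58.1  60. ] [464.9 -52.   60. ]
row [-0.   0.  -0.3] [ 6.9 -0.  -0. ] J6 -2.87 rows>= 6.9
```

Run:
```python
from h import *
np.set_printoptions(precision=4,suppress=True)
s=robot.state(); R=np.array(s['tcp_rot']); print(R.T@np.array([-186,-293,14])/1000)
```

```text
[-0.0137  0.0483 -0.3437]
```

move_arm([
  [-0.014, 0.048, -0.344, 6.9, 0, 0],
  [-0.014, 0.048, -0.344, 6.9, 0, 0],
  [-0.014, 0.048, -0.344, 6.9, 0, 0],
  [-0.014, 0.048, -0.344, 6.9, 0, 0],
  [-0.014, 0.048, -0.344, 6.9, 0, 0],
  [-0.014, 0.048, -0.344, 6.9, 0, 0],
  [-0.014, 0.048, -0.344, 6.9, 0, 0],
  [-0.014, 0.048, -0.344, 6.9, 0, 0],
  [-0.014, 0.048, -0.344, 6.9, 0, 0],
  [-0.014, 0.048, -0.344, 6.9, 0, 0],
])

```text
clock: 12.65
position: [428.1, -324.8, 255.0]
tcp_rot: [[-0.001, -0.41, 0.912], [0.001, 0.912, 0.41], [-1.0, 0.001, -0.0]]
ft_force: [0.4, -0.3, 0.1]
grip_width: 1.001
```

Run:
```python
from h import *
np.set_printoptions(precision=1,suppress=True)
i,s=cap('wrist','w4.png'); print(s['position'],s['joint_positions'])
for n in ['holder','saddle']:
    print(n,[(round(r['conf'],2),towld('wrist',r['centre'],s)) for r in robot.tip_of('wrist',n)[:4]])
m=[r for r in robot.outline_of('wrist','holder')][0]['mask']
print(cv2.minAreaRect(np.argwhere(m)[:,::-1].astype(np.float32)))
```

```text
[ 428.1 -324.8  255. ] [-0.8  0.4  1.5  0.   1.2 -2.8]
holder [(0.84, array([ 447.3, -310.4,    1.8]))]
saddle [(0.82, array([ 449.3, -315.4,    8.3])), (0.64, array([ 453.2, -189.6,    0. ])), (0.56, array([ 566.9, -325.8,    1.6]))]
((252.60499572753906, 183.63800048828125), (79.32168579101562, 50.72769546508789), 2.544804573059082)
```

View pics/w4.png

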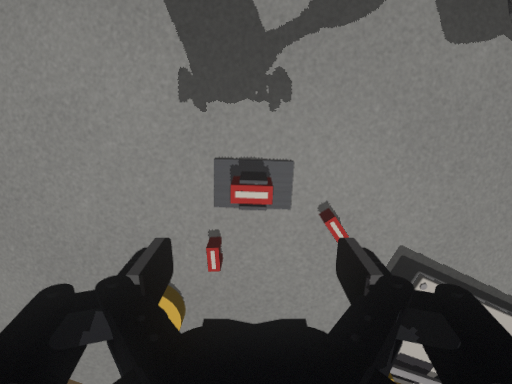

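Run:
```python
from h import *
np.set_printoptions(precision=1,suppress=True)
s=robot.state(); im=cv2.imread('pics/w4.png').astype(int)
b,g,r=im[:,:,0],im[:,:,1],im[:,:,2]
w=np.zeros(g.shape,bool); w[175:215,220:285]=True
red=w&(r>140)&(g<90); wh=w&(r>150)&(g>150)
for n,m in (('red',red),('white',wh)):
    q=np.argwhere(m)[:,::-1].astype(np.float32); print(n,cv2.minAreaRect(q),q.min(0),q.max(0))
for px in [(251.5,195)]: print(ray('wrist',px,56,s))
q=np.argwhere(red|wh)[:,::-1]; c=(q.min(0)+q.max(0))/2; X=ray('wrist',c,56,s); print(c,X, np.linalg.norm(ray('wrist',(q[:,0].min(),195),56,s)-ray('wrist',(q[:,0].max()+1,195),56,s)))
print(np.array(s['tcp_rot']).T@(X-np.array(s['position'])))
```

```text
red ((251.38291931152344, 194.246337890625), (41.323577880859375, 17.397756576538086), 1.7899105548858643) [231. 185.] [272. 203.]
white ((251.5, 194.5), (5.0, 31.0), 90.0) [236. 192.] [267. 197.]
[ 454.3 -315.3   56. ]
[251.5 194. ] [ 453.1 -315.8   56. ] 51.37361570260495
[199.3  -2.1  26.2]
```

move_arm([
  [0.03, -0.002, 0.026, 0.2, 0, 0],
  [0.08, -0.002, 0.026, 0.2, 0, 0],
  [0.12, -0.002, 0.026, 0.2, 0, 0],
  [0.145, -0.002, 0.026, 0.2, 0, 0],
  [0.145, -0.002, 0.026, 0.2, 0, 0],
  [0.145, -0.002, 0.026, 0.2, 0, 0],
])

```text
clock: 13.45
position: [452.9, -316.5, 111.0]
tcp_rot: [[-0.0, -0.391, 0.92], [0.0, 0.92, 0.391], [-1.0, 0.0, -0.0]]
ft_force: [0.1, -0.8, 1.0]
grip_width: 1.001
```

Run:
```python
from h import *
np.set_printoptions(precision=4,suppress=True)
s=robot.state(); R=np.array(s['tcp_rot']); print(s['position'],R.T@(np.array([453.4,-315.6,36])-s['position'])/1000, R)
```

```text
[ 452.8693 -316.5372  111.0148] [0.075  0.0006 0.0009] [[-0.0001 -0.3913  0.9203]
 [ 0.0001  0.9203  0.3913]
 [-1.      0.0001 -0.    ]]
```

move_arm([
  [0.03, 0.0006, 0.0009, 0, 0, 0],
  [0.06, 0.0006, 0.0009, 0, 0, 0],
  [0.075, 0.0006, 0.0009, 0, 0, 0],
  [0.075, 0.0006, 0.0009, 0, 0, 0],
  [0.075, 0.0006, 0.0009, 0, 0, 0],
])

```text
clock: 13.95
position: [453.9, -316.4, 37.1]
tcp_rot: [[0.002, -0.391, 0.92], [-0.001, 0.92, 0.391], [-1.0, -0.002, 0.001]]
ft_force: [-0.1, -0.5, 0.2]
grip_width: 0.997
```

move_arm([
  [0, 0, 0, 0, 0, 0],
  [0, 0, 0, 0, 0, 0],
  [0, 0, 0, 0, 0, 0],
  [0, 0, 0, 0, 0, 0],
  [0, 0, 0, 0, 0, 0],
  [0, 0, 0, 0, 0, 0],
  [0, 0, 0, 0, 0, 0],
], grip=0, newtons=30)

```text
clock: 14.65
position: [453.5, -316.3, 36.6]
tcp_rot: [[0.001, -0.391, 0.921], [-0.001, 0.921, 0.391], [-1.0, -0.002, 0.001]]
ft_force: [-0.8, 0.9, 13.1]
grip_width: 0.607
```

move_arm([
  [-0.02, 0, 0, 0, 0, 0],
  [-0.05, 0, 0, 0, 0, 0],
  [-0.09, 0, 0, 0, 0, 0],
  [-0.09, 0.02, 0.03, 0, 0, 0],
  [-0.09, 0.045, 0.07, 0, 0, 0],
  [-0.09, 0.065, 0.11, 0, 0, 0],
  [-0.09, 0.066, 0.15, 0, 0, 0],
  [-0.09, 0.066, 0.178, 0, 0, 0],
  [-0.09, 0.066, 0.178, 0, 0, 0],
  [-0.09, 0.066, 0.178, 0, 0, 0],
])

```text
clock: 15.65
position: [591.1, -185.2, 125.6]
tcp_rot: [[-0.0, -0.392, 0.92], [-0.0, 0.92, 0.392], [-1.0, -0.0, -0.0]]
ft_force: [-0.7, -0.4, -1.3]
grip_width: 0.601
```

Run:
```python
from h import *
i,s=cap('wrist','w5.png'); print(s['position'],s['grip_width'],s['ft_force'],s['joint_positions'][5])
```

```text
[ 591.05122918 -185.21221464  125.55113446] 0.6014952212035607 [-0.70492623 -0.36927636 -1.31383887] -2.3730171415606875
```

View pics/w5.png

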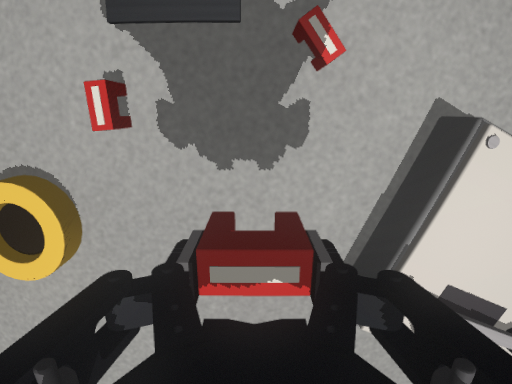

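move_arm([
  [0.04, 0, 0, 0, 0, 0],
  [0.075, 0, 0, 0, 0, 0],
  [0.087, 0, 0, 0, 0, 0],
  [0.091, 0, 0, 0, 0, 0],
  [0.093, 0, 0, 0, 0, 0],
  [0.094, 0, 0, 0, 0, 0],
  [0.095, 0, 0, 0, 0, 0],
  [0.095, 0, 0, 0, 0, 0],
])

```text
clock: 16.5
position: [591.5, -185.7, 31.2]
tcp_rot: [[0.001, -0.391, 0.921], [-0.0, 0.921, 0.391], [-1.0, -0.001, 0.001]]
ft_force: [0.0, 0.1, -0.3]
grip_width: 0.603
```

move_arm([
  [0.0007, 0, 0, 0, 0, 0],
  [0.0014, 0, 0, 0, 0, 0],
  [0.002, 0, 0, 0, 0, 0],
  [0.002, 0, 0, 0, 0, 0],
])

```text
clock: 16.9
position: [591.5, -185.7, 30.6]
tcp_rot: [[0.002, -0.391, 0.92], [-0.001, 0.92, 0.391], [-1.0, -0.001, 0.001]]
ft_force: [-8.1, 3.1, 31.5]
grip_width: 0.603
```

move_arm([
  [-0.001, 0, 0, 0, 0, 0],
  [-0.001, 0, 0, 0, 0, 0],
])

```text
clock: 17.1
position: [591.4, -185.7, 30.7]
tcp_rot: [[0.001, -0.391, 0.921], [-0.001, 0.921, 0.391], [-1.0, -0.001, 0.001]]
ft_force: [-3.6, 2.0, 15.0]
grip_width: 0.603
```

move_arm([
  [0, 0, 0, 0, 0, 0],
  [0, 0, 0, 0, 0, 0],
  [0, 0, 0, 0, 0, 0],
  [0, 0, 0, 0, 0, 0],
  [-0.02, 0, 0, 0, 0, 0],
  [-0.06, 0, 0, 0, 0, 0],
  [-0.1, 0, 0, 1.4, 0, 0],
  [-0.12, 0, 0, 2.8, 0, 0],
  [-0.12, 0, 0, 4.2, 0, 0],
  [-0.12, 0, 0, 5.6, 0, 0],
], grip=1)

```text
clock: 18.1
position: [591.4, -185.7, 150.4]
tcp_rot: [[0.001, 0.19, 0.982], [-0.001, 0.982, -0.19], [-1.0, -0.0, 0.002]]
ft_force: [-0.4, -0.3, -0.5]
grip_width: 0.997
```

move_arm([
  [0, 0, 0, 9.4, 0, 0],
  [0, 0, 0, 9.4, 0, 0],
  [0, 0, 0, 9.4, 0, 0],
  [0, 0, 0, 9.4, 0, 0],
  [0, 0, 0, 9.4, 0, 0],
  [0, 0, 0, 9.4, 0, 0],
  [0, 0, 0, 9.4, 0, 0],
  [0, 0, 0, 9.4, 0, 0],
])

```text
clock: 18.9
position: [591.0, -185.5, 149.3]
tcp_rot: [[-0.0, 0.921, 0.389], [0.0, 0.389, -0.921], [-1.0, -0.0, -0.0]]
ft_force: [-0.4, -0.5, -0.7]
grip_width: 1.004
```

Run:
```python
from h import *
np.set_printoptions(precision=2,suppress=True)
i,s=cap('wrist','w6.png'); print(s['position'],s['tcp_rot'],s['joint_positions'][5])
R=np.array(s['tcp_rot']);print([(round(r['conf'],2),towld('wrist',r['centre'],s), R.T@(towld('wrist',r['centre'],s)-s['position'])) for r in robot.tip_of('wrist','saddle')[:4]])
```

```text
[ 590.97 -185.52  149.33] [[-0.    0.92  0.39]
 [ 0.    0.39 -0.92]
 [-1.   -0.   -0.  ]] -0.8003147175150896
[(0.92, array([ 587.86, -182.81,   -1.36]), array([150.69,  -1.78,  -3.68])), (0.79, array([ 565.32, -326.08,   -2.31]), array([151.63, -78.3 , 119.53])), (0.76, array([ 454.86, -189.52,   -0.2 ]), array([ 149.57, -126.91,  -49.26]))]
```

View pics/w6.png

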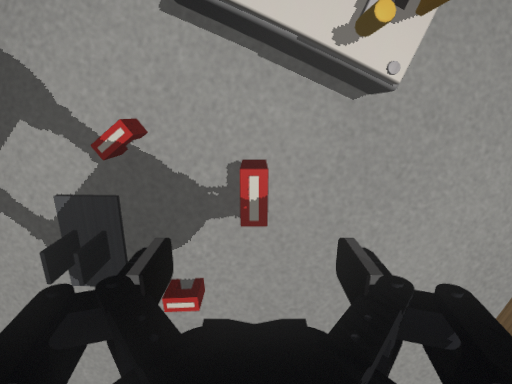

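move_arm([
  [0.03, 0, 0, 0, 0, 0],
  [0.07, 0, 0, 0, 0, 0],
  [0.1, 0, 0, 0, 0, 0],
  [0.111, 0, 0, 0, 0, 0],
  [0.111, 0, 0, 0, 0, 0],
  [0.111, 0, 0, 0, 0, 0],
], grip=0.7)

```text
clock: 19.6
position: [591.8, -185.8, 39.6]
tcp_rot: [[0.001, 0.92, 0.391], [-0.001, 0.391, -0.92], [-1.0, 0.001, 0.001]]
ft_force: [-0.0, -0.4, 1.0]
grip_width: 0.701
```

move_arm([
  [0, 0, 0, 0, 0, 0],
  [0, 0, 0, 0, 0, 0],
  [0, 0, 0, 0, 0, 0],
  [0, 0, 0, 0, 0, 0],
  [0, 0, 0, 0, 0, 0],
  [0, 0, 0, 0, 0, 0],
  [0, 0, 0, 0, 0, 0],
], grip=0, newtons=35)

```text
clock: 20.3
position: [591.6, -185.8, 39.6]
tcp_rot: [[0.002, 0.921, 0.391], [-0.001, 0.391, -0.921], [-1.0, 0.001, 0.001]]
ft_force: [-2.3, 0.2, 9.0]
grip_width: 0.276
```

move_arm([
  [-0.03, 0, 0, 0, 0, 0],
  [-0.07, 0, 0, 0, 0, 0],
  [-0.11, 0, 0, -1.3, 0, 0],
  [-0.14, 0, 0, -2.6, 0, 0],
  [-0.14, 0.02, -0.037, -4.0, 0, 0],
  [-0.14, 0.04, -0.075, -5.4, 0, 0],
  [-0.14, 0.06, -0.112, -6.8, 0, 0],
  [-0.14, 0.08, -0.15, -8.2, 0, 0],
  [-0.14, 0.099, -0.186, -9.6, 0, 0],
  [-0.14, 0.099, -0.186, -11.0, 0, 0],
])

```text
clock: 21.3
position: [609.5, 28.9, 178.9]
tcp_rot: [[0.001, 0.008, 1.0], [0.001, 1.0, -0.008], [-1.0, 0.001, 0.001]]
ft_force: [0.5, -1.3, -0.7]
grip_width: 0.271
```

move_arm([
  [0, 0, 0, 0, 0, 0],
  [0, 0, 0, 0, 0, 0],
])

```text
clock: 21.5
position: [609.5, 23.9, 178.7]
tcp_rot: [[0.0, 0.022, 1.0], [-0.0, 1.0, -0.022], [-1.0, -0.0, 0.0]]
ft_force: [0.8, -0.2, -1.2]
grip_width: 0.274
```

Run:
```python
from h import *
np.set_printoptions(precision=2,suppress=True)
i,s=cap('wrist','w7.png'); print(s['position'],s['tcp_rot'],s['joint_positions'],s['grip_width'])
for n in ['hasp_hinge','hasp_knob','hasp_seat','cheek','saddle']:
    print(n,[(round(r['conf'],2),towld('wrist',r['centre'],s)) for r in robot.tip_of('wrist',n)[:2]])
robot.capture('top')
for n in ['hasp_hinge','hasp_knob','cheek']:
    print(n,[(round(r['conf'],2),towld('top',r['centre'],s)) for r in robot.tip_of('top',n)[:2]])
cv2.imwrite('pics/w7c.png',cv2.resize(i[60:384,90:430,::-1],None,fx=1.8,fy=1.8,interpolation=cv2.INTER_CUBIC))
```

```text
[609.53  23.93 178.69] [[ 0.    0.02  1.  ]
 [-0.    1.   -0.02]
 [-1.   -0.    0.  ]] [-0.06  0.54  1.46 -0.    1.14 -1.61] 0.27373426460766215
hasp_hinge [(0.96, array([614.73,  82.99,  60.48]))]
hasp_knob [(0.61, array([610.96, -40.49,  91.01]))]
hasp_seat []
cheek []
saddle [(0.59, array([ 454.49, -192.01,   -2.89]))]
hasp_hinge [(0.76, array([611.7 ,  83.74,  60.81]))]
hasp_knob [(0.47, array([698.71, 376.33,  -2.04]))]
cheek []
```

View pics/w7c.png

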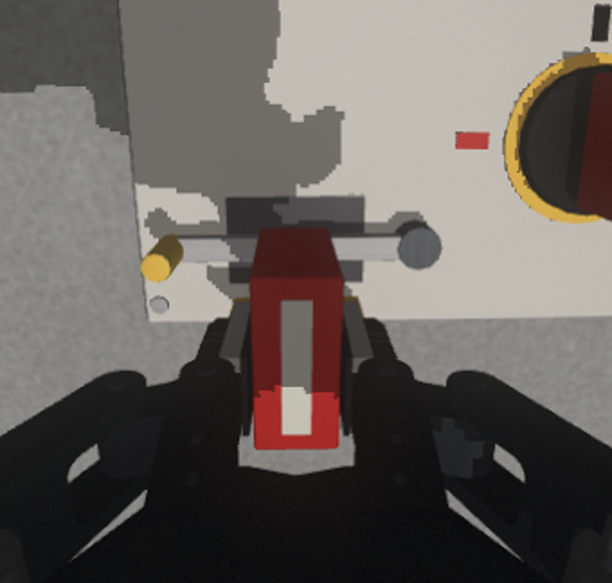

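Run:
```python
from h import *
np.set_printoptions(precision=1,suppress=True)
import bench
class S(dict): pass
s=robot.state()
f=lambda u,v,z:ray('wrist',(90+(u+.5)/1.8-.5,60+(v+.5)/1.8-.5),z,s)
print('hinge',f(420,246,77),'knob',f(156,266,102),'bar',f(380,237,76),f(380,261,76),f(210,237,76),f(210,262,76))
print('saddle top',f(296,278,189),f(296,448,189),f(250,300,189),f(342,300,189))
```

```text
hinge [610.1  84.8  77. ] knob [609.4 -35.1 102. ] bar [605.5  65.6  76. ] [617.6  66.   76. ] [604.1 -15.5  76. ] [616.6 -16.3  76. ]
saddle top [583.8  25.7 189. ] [634.4  24.8 189. ] [589.5  14.  189. ] [589.9  37.2 189. ]
```

move_arm([
  [0.01, 0.0005, 0.0012, 0.07, 0, 0],
  [0.03, 0.0005, 0.0012, 0.07, 0, 0],
  [0.05, 0.0005, 0.0012, 0.07, 0, 0],
  [0.065, 0.0005, 0.0012, 0.07, 0, 0],
  [0.073, 0.0005, 0.0012, 0.07, 0, 0],
  [0.076, 0.0005, 0.0012, 0.07, 0, 0],
  [0.077, 0.0005, 0.0012, 0.07, 0, 0],
  [0.077, 0.0005, 0.0012, 0.07, 0, 0],
  [0.077, 0.0005, 0.0012, 0.07, 0, 0],
])

```text
clock: 22.9
position: [611.1, 24.8, 102.1]
tcp_rot: [[0.001, 0.025, 1.0], [-0.0, 1.0, -0.025], [-1.0, -0.0, 0.001]]
ft_force: [0.5, 0.5, -1.6]
grip_width: 0.269
```

move_arm([
  [0.001, 0, 0, 0, 0, 0],
  [0.0018, 0, 0, 0, 0, 0],
  [0.0022, 0, 0, 0, 0, 0],
  [0.0024, 0, 0, 0, 0, 0],
  [0.0024, 0, 0, 0, 0, 0],
])

```text
clock: 23.4
position: [610.9, 24.7, 99.6]
tcp_rot: [[0.001, 0.025, 1.0], [-0.0, 1.0, -0.025], [-1.0, -0.0, 0.001]]
ft_force: [-1.3, -0.1, 7.5]
grip_width: 0.271
```

move_arm([
  [0, 0, 0, 0, 0, 0],
  [0, 0, 0, 0, 0, 0],
  [0, 0, 0, 0, 0, 0],
  [0, 0, 0, 0, 0, 0],
  [-0.015, 0, 0, 0, 0, 0],
  [-0.04, 0, 0, 0, 0, 0],
  [-0.08, 0, 0, 0, 0, 0],
  [-0.12, 0, 0, 0, 0, 0],
  [-0.14, 0, -0.03, 0, 0, 0],
  [-0.14, 0, -0.06, 0, 0, 0],
], grip=0.55)

```text
clock: 24.4
position: [551.8, 26.2, 241.9]
tcp_rot: [[0.005, 0.025, 1.0], [-0.0, 1.0, -0.025], [-1.0, -0.0, 0.005]]
ft_force: [0.2, 0.7, -0.6]
grip_width: 0.551
```

move_arm([
  [0, 0, -0.03, 0, 0, 0],
  [0, 0, -0.03, 0, 0, 0],
])

```text
clock: 24.6
position: [517.3, 27.3, 239.2]
tcp_rot: [[-0.002, 0.025, 1.0], [0.0, 1.0, -0.025], [-1.0, 0.0, -0.002]]
ft_force: [-1.3, -0.2, -0.1]
grip_width: 0.549
```

Run:
```python
from h import *
np.set_printoptions(precision=1,suppress=True)
i,s=cap('wrist'); j=robot.capture('side')
for n in ['saddle','hasp_hinge','hasp_knob']:
    print(n,[(round(r['conf'],2),towld('wrist',r['centre'],s)) for r in robot.tip_of('wrist',n)[:2]])
a=cv2.resize(i[60:300,90:430,::-1],(800,565)); cv2.imwrite('pics/w8.png',a)
cv2.imwrite('pics/s8.png',cv2.resize(j[150:245,175:285,::-1],None,fx=5.5,fy=5.5,interpolation=cv2.INTER_CUBIC))
```

```text
saddle [(0.64, array([610.6,  24.9,  58.4]))]
hasp_hinge [(0.75, array([614.5,  82.9,  61.8]))]
hasp_knob []
```

View pics/w8.png

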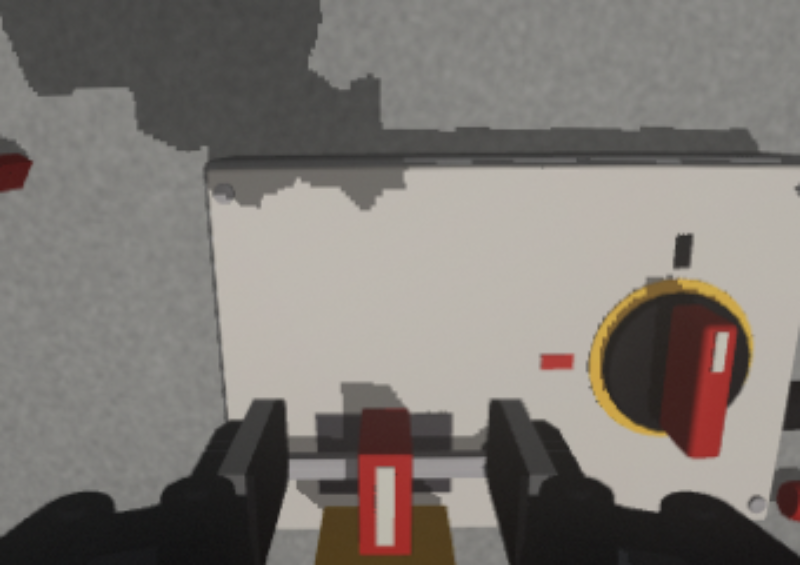

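View pics/s8.png

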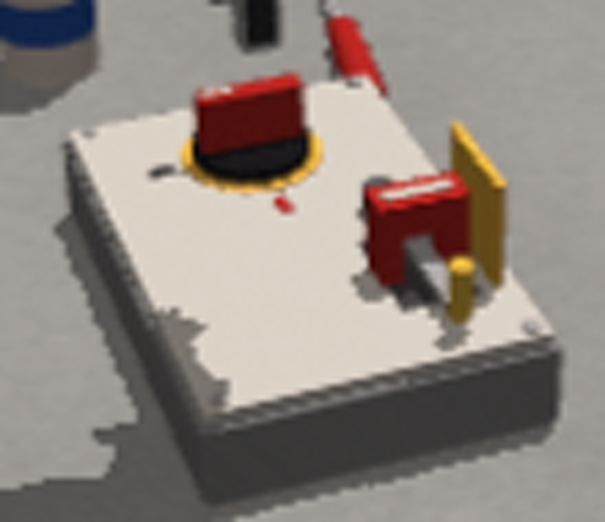

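Run:
```python
from h import *
s=robot.state(); k=800/340
f=lambda u,v:ray('wrist',(90+u/k-.3,60+v/k-.3),106,s)[:2]
for p,q in [((736,328),(718,457)),((706,326),(690,456)),((720.5,334),(716,372))]:
    d=f(*q)-f(*p); print(d,np.arctan2(d[1],d[0]))
g=lambda u,v:ray('wrist',(90+u/k-.3,60+v/k-.3),60,s)[:2]
d=g(798,165)-g(210,172);print('front edge yaw',np.arctan2(d[1],d[0])-np.pi/2)
```

```text
[60.92652824 -0.31294546] -0.005136394941145128
[61.12339878 -0.14487884] -0.002370263619473357
[17.24486042  0.08737685] 0.005066791081395293
front edge yaw -0.007434221686600351
```

```bash
python3 -c "
from h import *
print(robot.close_job(), robot.state()['clock'])"
```

```text
the job is handed in; nothing more can be done
the job is handed in; nothing more can be done
```

The machine is locked out as asked, and I handed the job in at about 25 s of the 72 s.

1. **Handle:** I turned it clockwise until it met its end stop. The last picture puts the blade within about 0.01 rad of off.
2. **Hasp:** I swung it out until it pushed back with about 26 N at its stop. The bar measures about 90.5° from the box's x.
3. **Saddle:** I took the full-size one (52 mm measured) from the holder by its ends and stood it on free bench. I then took it again by its 24 mm faces and set it down over the hasp.

In the last wrist and side pictures the saddle stands upright astride the hasp, in front of the yellow cheek, and the gripper is clear of everything. The saddle network puts it at (610.6, 24.9, 58.4); I had aimed for about (610.7, 24.8, 60). It touched down at exactly the expected height, so both feet should be flat on the box.

I never moved near the tube, reel or screwdriver, but I did not measure them again at the end.

Some checks disagreed:
- **Box angle:** estimates ran from about -0.04 to +0.02 rad. I used -0.015, taken from the bar, and the saddle's gap easily covers the difference.
- **Hinge position:** the network's readings scattered by up to about 5 mm from my pixel measurements, so I used the pixel values. The camera had matched the gripped saddle to under 1 mm.
- **Knob:** the network did not report it in the last wrist picture, but the side picture shows it.

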